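# Change pigment and uncap the medium jar

## Task

The painter is changing from red to blue: at the tube rack press the red tube's flip cap fully shut and flick the blue one open until it stands upright or further, leaving the yellow one shut. Then unscrew the orange-winged cap of the medium jar - nobody knows whether this jar's thread is right- or left-handed, so try it both ways, turn it the way it loosens as far as it goes - and lift it off. Finish while still holding the cap in the gripper, level and still, about 10 cm straight above its jar, with the pot, the pot lid and the brush left where they lie.

Things in the scene. Friction and masses are not known exactly. Their poses are not given: they have to be found in the camera images.
- rack: fixed wooden tube rack, 70 x 250 x 46 mm, origin at the centre of its underside on the table; its y axis runs along the row of three tubes (70 mm apart, in any order), its -x side is the front (towards the robot). All tubes share its yaw.
- hinge_red (a point): point on the hinge line of the red tube's flip cap, fixed, 76 mm above the table, level with the tube's mouth, 18 mm behind (+x of the rack) the tube's axis; axes as the rack's: the hinge line runs along y. The tube is a fixed upright white cylinder 32 mm in diameter with a red band.
- hinge_blue (a point): point on the hinge line of the blue tube's flip cap, fixed, 76 mm above the table, level with the tube's mouth, 18 mm behind (+x of the rack) the tube's axis; axes as the rack's: the hinge line runs along y. The tube is a fixed upright white cylinder 32 mm in diameter with a blue band.
- hinge_yellow (a point): point on the hinge line of the yellow tube's flip cap, fixed, 76 mm above the table, level with the tube's mouth, 18 mm behind (+x of the rack) the tube's axis; axes as the rack's: the hinge line runs along y. The tube is a fixed upright white cylinder 32 mm in diameter with a yellow band.
- tab_red (a point): top of the thumb tab of the red flip cap, moves with it. Shut, the cap is a red disc 36 mm across, 5.5 mm high, reaching forwards (-x) from the hinge; the tab stands up at its front edge, 6 mm thick (34 to 40 mm in front of the hinge), 18 mm wide, top 19.5 mm above the hinge. Pinch its sides and lift to open, then push on from below; pushing the shut tab straight back jams.
- tab_blue (a point): top of the thumb tab of the blue flip cap, moves with it. Shut, the cap is a blue disc 36 mm across, 5.5 mm high, reaching forwards (-x) from the hinge; the tab stands up at its front edge, 6 mm thick (34 to 40 mm in front of the hinge), 18 mm wide, top 19.5 mm above the hinge. Pinch its sides and lift to open, then push on from below; pushing the shut tab straight back jams.
- tab_yellow (a point): top of the thumb tab of the yellow flip cap, moves with it. Shut, the cap is a yellow disc 36 mm across, 5.5 mm high, reaching forwards (-x) from the hinge; the tab stands up at its front edge, 6 mm thick (34 to 40 mm in front of the hinge), 18 mm wide, top 19.5 mm above the hinge. Pinch its sides and lift to open, then push on from below; pushing the shut tab straight back jams.
- lid_red (a joint): hinge of the red tube's flip cap, rad: 0 = pressed fully shut, about 1.57 = upright, 2.2 = limit, leaning back away from the tube. Rubs (about 0.02 N m) and stays at any angle where it is left; no catch and no spring. Starts open, 1.5 to 2.1; to be shut.
- lid_blue (a joint): hinge of the blue tube's flip cap, rad: 0 = pressed fully shut, about 1.57 = upright, 2.2 = limit, leaning back away from the tube. Rubs (about 0.02 N m) and stays at any angle where it is left; no catch and no spring. Starts shut; to be opened.
- lid_yellow (a joint): hinge of the yellow tube's flip cap, rad: 0 = pressed fully shut, about 1.57 = upright, 2.2 = limit, leaning back away from the tube. Rubs (about 0.02 N m) and stays at any angle where it is left; no catch and no spring. Starts shut; to stay shut.
- jar: fixed white round medium jar with blue dots, 88 mm in diameter, on a screwed-down wooden block 120 x 120 x 12 mm; origin at the centre of the block's underside on the table, z up. The seat on which the cap rests is 95 mm above the origin; its steel mouth has a cross-shaped opening along the jar's x and y axes, through which the cap's cross key passes only when turned to fit.
- cap: loose twist cap of about 120 g: aluminium disc 76 mm in diameter, 8 mm thick, below it a steel cross key 30 mm deep, 52 mm across, inside the jar; origin at the centre of the disc's underside, z up, x along the wing. Starts locked, its x within 0.08 rad of the jar's x. Which way it loosens is hidden and differs from run to run.
- wing (a point): on the cap's axis in its orange wing (56 mm long in x, 14 mm thick in y, from 8 to 38 mm above the cap's origin), 31 mm above the cap's origin: height for the TCP to grip. Turned the wrong way the cap hits a stop 0.17 rad from the jar's x (giving under 0.1 rad); the right way it runs freely to an end stop at 0.82 rad, and lifts off at 0.72 to 0.82 rad; elsewhere it lifts 2 mm at most.
- pot: white unpainted porcelain pot, 76 mm across, 62 mm high, standing; origin under its centre. Leave alone.
- pot_lid: white porcelain pot lid with a knob, 60 mm across, 36 mm high, lying knob up; origin under its centre. Leave alone.
- brush: flat paint brush 170 mm long lying on the bench along its x. Leave alone.

How it is judged:
By the outcome, as a careful person would: the job done as asked, in the order asked, and still so for the second after the job is handed in, while the arm keeps its last pose, push and grip.
It also fails if it takes over 72 s, if anything falls off the work surface, if the arm or the gripper's body presses on something with over 40 N, if the wrist force passes 120 N, or if a joint passes its speed limit or range.

## Robot

A 6-joint arm with a two-finger parallel gripper is mounted at the origin on the work surface. World frame = base frame: x ahead of the robot, y to its left, z up, the work surface at z = 0. Lengths are in mm, angles in rad, forces in N, time in s.
With the tool pointing down it reaches from about 400 to 925 mm from the base axis. Payload 12.5 kg.
Tool frame: the origin (TCP) lies between the finger pads, 19 mm behind the fingertips; this is the grasp point; x points along the fingers, y is the direction in which the jaws open and shut, and the axes are right-handed (so a half turn about x gives the same grasp; the last joint's range is limited). The gripper opens to 95 mm and grips with 3 to 60 N. Pads are 20 mm wide; open, the fingers measure 119 mm over their backs; the gripper's body (75 mm by 180 mm) begins 59 mm behind the grasp point.
Start: joints at [-1.45, 0.491, 1.559, -0, 1.092, -0.106], TCP at [140.56, -609.005, 233.461] pointing down, gripper open.
Joint ranges: [-3.1, 3.1], [-0.84, 2.19], [0.05, 2.79], [-1.13, 4.28], [0.06, 2.93], [-2.69, 2.69]. Speed limits (rad/s): [2.22, 2.22, 2.79, 3.14, 3.14, 3.14].

## Interface

Orientations are given as [roll, pitch, yaw] about the fixed x, y, z axes, in that order (R = Rz(yaw) Ry(pitch) Rx(roll)).
In Python, from cell import monitor, cams, job gives the robot as it stands. The module is installed in compiled form; this text tells all that it offers.
- The arm moves only by the tool apply_moves, never from a script. Its argument "series" is a list of rows, each a list of 3 entries, a list of its own where there are three numbers: the closure, from -1 (fully open) to 1 (shut), so that 0 is half open, then the shift along the tool's x, y, z in cm, then the turn about the tool's x in rad. A call has 1 to 20 rows; each row is the pose to reach, as a shift and turn from the pose commanded when the call began, along the tool's axes at that moment; what a row does not reach only later rows make up. A row lasts 1/8 s, in which the tool goes at most 62.5 mm and 10.7 degrees, less where a joint would pass 70% of its speed; a pose out of reach is approached as far as the arm can. A call with a gripper value outside its range is refused whole. The fingers move at their own pace and stop on an object; the grip force is fixed at half the most. Time passes only in rows, so rows that repeat a pose let the fingers close. It gives the time, the measured TCP pose, the force and the opening at its end, in the units of the state.
- monitor.state(): the state, without advancing time (a new reading comes with each control period).
- cams.read_camera(name): name is "scene" or "top" or "wrist"; returns a dict with "image" (420x560x3 uint8, red, green, blue), "fx", "fy", "cx", "cy" (pixels), "k1" (the pictures are not rectified: a ray, as slopes to the right and down, at radius r is drawn at 1 + k1 r^2 times it, then the intrinsics apply), "position" and "orientation" of the camera in the world. Camera axes: x right, y down, z forward; pixel columns grow to the right and rows downward; lengths in mm; the calibration is good to about 2 mm. A picture is of the moment at which its call begins. There is no depth.
- job.job_done(): hands the job in, once; it reports no verdict.
The state is a dict: "t": time; "joints": joint angles; "qvel": joint speeds; "tau": joint torques, N m; "eef_pos": TCP position; "tcp_rot": TCP orientation; "ft_force": force on the tool from outside, world axes, zero at the start; "moment": the same for the moment, N m; "opening": opening from 0.0 (shut) to 1.0 (fully open).
Only numpy, scipy, OpenCV 4.12 (cv2) and the standard library are available. Lean on these libraries where they do the work, as an engineer would, in place of code of your own. Each camera call takes 0.05 s, during which the arm holds its last target. There are 200 camera calls.

## Working session

There is one attempt and no reset: what is moved stays moved. The work goes in short steps, Python scripts to look and compute and a tool call to move; the robot and the scene stay as the last step left them, time stands still between calls to the robot, and variables do not carry over. Pictures are saved under pics/ and viewed, about 8 in all and at most 12, crops included, and the job is handed in when it is done.

Besides the shell and the picture viewer there is one more tool, called after "Emit:" by a JSON object that holds its "api" and its "payload", one argument or row to a line. apply_moves: Moves the arm, as the interface text tells. Its arguments: {"type":"object","properties":{"series":{"type":"array"}},"required":["series"]}

```bash
mkdir -p pics; ls
cat > h.py <<'E'
import numpy as np, cv2
from cell import monitor, cams, job
from scipy.spatial.transform import Rotation as R
def cam(n,f=None):
    c=cams.read_camera(n)
    if f: cv2.imwrite('pics/'+f,c['image'][:,:,::-1])
    return c
E
python3 - <<'E'
from h import *
print(monitor.state())
ims=[]
for n in ("scene","top"):
    c=cam(n,n+'0.png'); print(n,{k:v for k,v in c.items() if k!='image'})
E
```

```text
pics
{'t': 0.0, 'joints': array([-1.44956683e+00,  4.91543526e-01,  1.55949686e+00,  1.18829420e-05,
        1.09171794e+00, -1.05614344e-01]), 'qvel': array([-0.00021188, -0.00098122,  0.0014119 ,  0.00029979, -0.00094191,
        0.0008108 ]), 'tau': array([ 2.05867771e-03, -6.12642074e+01, -2.58175349e+01,  6.92785112e-02,
        4.82733117e-02, -1.27067988e-04]), 'eef_pos': array([ 140.55012997, -608.73424932,  232.85537901]), 'tcp_rot': array([-1.68545133,  1.5696306 ,  1.68297968]), 'ft_force': array([-0.14144848,  0.67592299,  0.25556246]), 'moment': array([ 0.00550395, -0.0677477 , -0.04232871]), 'opening': 1.0024184966908902}
scene {'fx': 446.9079386409121, 'fy': 446.9079386409121, 'cx': 285.61924663854, 'cy': 214.83074563577145, 'k1': -0.13484385643023136, 'position': array([1237.93485908,  405.21662706,  700.68110931]), 'orientation': array([-2.25068334,  0.00790992,  2.07123012])}
top {'fx': 495.63855276414495, 'fy': 495.63855276414495, 'cx': 282.3377193299077, 'cy': 216.2283213383418, 'k1': -0.04017811901445139, 'position': array([ 438.73748443,   22.67330026, 1286.31181653]), 'orientation': array([-3.02623301, -0.00826459, -1.58678867])}
```

View pics/scene0.png

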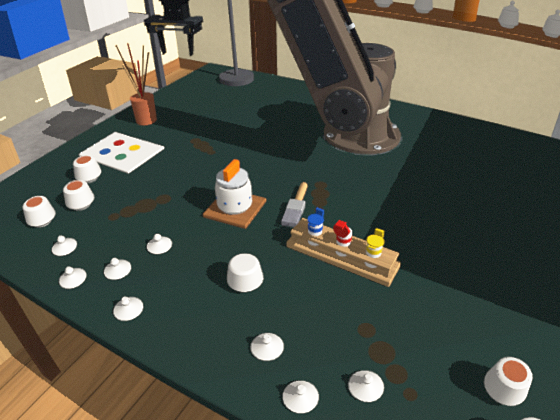

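View pics/top0.png

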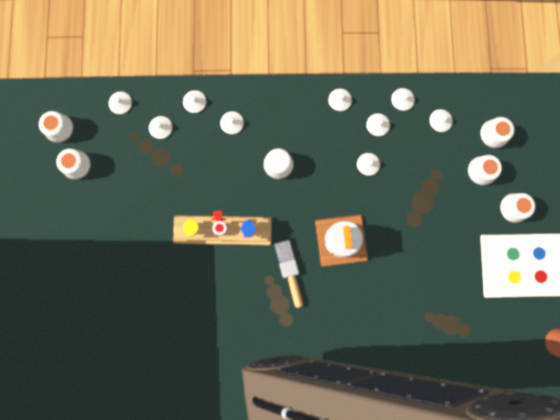

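```bash
cat >> h.py <<'E'
def ray(c,u,v):
    d=np.array([[[u,v]]],float); K=np.array([[c['fx'],0,c['cx']],[0,c['fy'],c['cy']],[0,0,1]])
    p=cv2.undistortPoints(d,K,np.array([c['k1'],0,0,0.]))[0,0]
    return R.from_euler('xyz',c['orientation']).apply([p[0],p[1],1])
def atz(c,u,v,z):
    d=ray(c,u,v); return (c['position']+d*(z-c['position'][2])/d[2])[:2].round(1)
def proj(c,P):
    Rm=R.from_euler('xyz',c['orientation']).as_matrix().T; K=np.array([[c['fx'],0,c['cx']],[0,c['fy'],c['cy']],[0,0,1]])
    return cv2.projectPoints(np.atleast_2d(P).astype(float),cv2.Rodrigues(Rm)[0],-Rm@c['position'],K,np.array([c['k1'],0,0,0.]))[0][:,0]
def crop(c,x0,y0,x1,y1,s): return cv2.resize(c['image'][y0:y1,x0:x1,::-1],None,fx=s,fy=s,interpolation=cv2.INTER_CUBIC)
HUE={'red':[(0,5),(174,180)],'orange':[(6,15)],'yellow':[(24,34)],'blue':[(105,125)]}
def blobs(c,col,box,smin=170,vmin=90):
    x0,y0,x1,y1=box; h=cv2.cvtColor(c['image'],cv2.COLOR_RGB2HSV)
    m=np.zeros(h.shape[:2],np.uint8)
    for a,b in HUE[col]: m|=cv2.inRange(h,(a,smin,vmin),(b,255,255))
    k=np.zeros_like(m);k[y0:y1,x0:x1]=m[y0:y1,x0:x1]
    n,l,s,ce=cv2.connectedComponentsWithStats(k)
    return [(ce[i].round(1).tolist(),s[i].tolist()) for i in range(1,n) if s[i][4]>8],k
E
python3 - <<'E'
from h import *
t=cam('top');s=cam('scene')
for c,n,bx in((t,'top',(165,195,380,280)),(s,'scene',(200,150,410,290))):
    for col in HUE:
        b,_=blobs(c,col,bx)
        print(n,col,[(x,atz(c,*x[0],80)) for x in b])
a=crop(t,165,200,375,275,3.8); b=crop(s,200,155,410,290,3.8)[:310*2]
b=cv2.resize(crop(s,200,155,410,285,3.8),(a.shape[1],494)); m=np.vstack([a,b])
m=cv2.resize(m,None,fx=600/m.shape[0],fy=600/m.shape[0]) if m.shape[0]>600 else m
cv2.imwrite('pics/m1.png',m); print(m.shape)
# wood corners of block and rack
h=cv2.cvtColor(t['image'],cv2.COLOR_RGB2HSV)
for nm,bx in(('rack',(160,205,280,255)),('block',(305,205,380,275))):
    k=np.zeros(h.shape[:2],np.uint8); x0,y0,x1,y1=bx
    k[y0:y1,x0:x1]=(t['image'][y0:y1,x0:x1].astype(int)@[1,0,0]>85)*255
    p=cv2.findContours(k,0,2)[0]; p=max(p,key=cv2.contourArea); r=cv2.boxPoints(cv2.minAreaRect(p))
    z=46 if nm=='rack' else 12
    q=np.array([atz(t,*x,z) for x in r]); print(nm,r.round(1).tolist(),q.tolist(),q.mean(0),np.linalg.norm(q-np.roll(q,1,0),axis=1))
E
```

```text
top red [(([217.6, 215.2], [214, 211, 9, 9, 69]), array([583.3, 169. ])), (([219.1, 227.4], [216, 225, 7, 6, 31]), array([553.2, 165.4]))]
top orange []
top yellow [(([190.7, 227.5], [184, 220, 14, 16, 164]), array([554. , 234.8]))]
top blue [(([247.8, 228.3], [242, 222, 12, 14, 124]), array([549.9,  95.3]))]
scene red [(([341.2, 230.6], [333, 220, 19, 23, 239]), array([557.8, 161.9]))]
scene orange [(([229.1, 169.6], [223, 159, 17, 22, 107]), array([ 474. , -181.8]))]
scene yellow [(([375.7, 240.5], [366, 228, 19, 27, 306]), array([553. , 237.5]))]
scene blue [(([316.2, 217.5], [308, 208, 16, 19, 206]), array([543.3,  96.1])), (([314.7, 229.6], [309, 227, 13, 5, 33]), array([581.4, 110.9]))]
(600, 615, 3)
rack [[171.3000030517578, 242.89999389648438], [172.6999969482422, 208.10000610351562], [272.20001220703125, 212.0], [270.8999938964844, 246.8000030517578]] [[519.3, 289.2], [607.1, 286.5], [593.4, 35.5], [505.8, 40.1]] [556.4   162.825] [249.46554872  87.841505   251.37360641  87.72069311]
block [[313.20001220703125, 219.0], [361.29998779296875, 212.8000030517578], [367.5, 261.29998779296875], [319.3999938964844, 267.5]] [[577.8, -70.1], [592.0, -195.5], [466.4, -207.2], [452.7, -83.1]] [ 522.225 -138.975] [125.77364589 126.2014263  126.14376719 124.85391464]
```

View pics/m1.png

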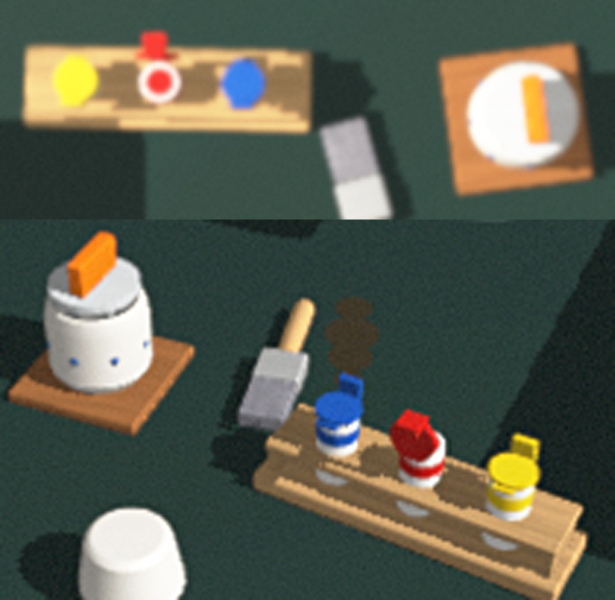

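```bash
cat >> h.py <<'E'
def to(p,yawy=None,s=None):
    """shift (cm, tool axes) and turn to reach world p with tool y at world angle yawy (mod pi)"""
    s=s or monitor.state(); M=R.from_euler('xyz',s['tcp_rot']).as_matrix()
    sh=M.T@(np.array(p)-s['eef_pos'])/10
    tu=None
    if yawy is not None:
        a=np.arctan2(M[1,1],M[0,1]); d=(yawy-a+np.pi/2)%np.pi-np.pi/2
        tu=d*np.sign(M[2,0])
    return sh.round(3),tu
E
python3 - <<'E'
from h import *
s=monitor.state();print(R.from_euler('xyz',s['tcp_rot']).as_matrix().round(3))
# rack fit: y axis angle ~ pi/2-0.035
print(to([500,150,260],np.pi/2-0.035))
c=cam('wrist');print({k:v for k,v in c.items() if k!='image'})
print((R.from_euler('xyz',s['tcp_rot']).inv().apply(c['position']-s['eef_pos'])))
E
```

```text
[[-0.     0.225 -0.974]
 [ 0.001 -0.974 -0.225]
 [-1.    -0.001 -0.   ]]
(array([ -2.644, -65.86 , -52.091]), np.float64(0.2618269349764173))
{'fx': 293.8845513320967, 'fy': 293.8845513320967, 'cx': 277.10121594315984, 'cy': 214.78290533103964, 'k1': 0.0028909519303282013, 'position': array([ 217.06458292, -591.92014713,  384.72188868]), 'orientation': array([ 2.85822482e+00, -1.85450972e-04, -1.34268763e+00])}
[-151.63111648    0.6031048   -78.38111392]
```

Emit:
{"api": "apply_moves", "payload": {
  "series": [
    [-1,[-1,-6,-11],0.05],
    [-1,[-1,-12,-23],0.1],
    [-1,[-1,-18,-34],0.15],
    [-1,[-1,-24,-45.6],0.2],
    [-1,[-1,-24.3,-45.6],0.26],
    [-1,[-1,-30,-47],0.26],
    [-1,[-1,-36,-49],0.26],
    [-1,[-1,-42,-50.5],0.26],
    [-1,[-1,-48,-52],0.26],
    [-1,[-1,-54,-53.5],0.26],
    [-1,[-1,-60,-55],0.26],
    [-1,[-1,-66.5,-56.5],0.26],
    [-1,[-1,-66.5,-56.5],0.26],
    [-1,[-1,-66.5,-56.5],0.26]
  ]
}}

```text
t: 2.0
eef_pos: [536.5, 126.4, 243.5]
tcp_rot: [2.911, 1.57, -0.264]
ft_force: [1.0, -0.4, 0.0]
opening: 1.002
```

Run:
```python
from h import *
s=monitor.state();print(s['t'],s['eef_pos'],s['joints'],R.from_euler('xyz',s['tcp_rot']).as_matrix().round(3))
c=cam('wrist','w1.png')
for col in HUE: print(col,[(x,atz(c,*x[0],81.5)) for x in blobs(c,col,(0,0,560,420))[0]])
```

```text
2.0 [536.51894678 126.38839322 243.47952183] [ 1.11563430e-01  3.75460069e-01  1.72869423e+00 -1.33732332e-04
  1.03714610e+00  1.71565942e+00] [[ 0.    -0.033 -0.999]
 [-0.    -0.999  0.033]
 [-1.     0.    -0.   ]]
red [(([239.3, 179.0], [221, 161, 35, 39, 758]), array([565.1, 165. ]))]
orange [(([546.8, 218.4], [531, 189, 29, 62, 1486]), array([ 510. , -174.4]))]
yellow [(([174.5, 208.0], [168, 208, 14, 1, 14]), array([535.3, 238.6]))]
blue [(([305.1, 192.2], [290, 173, 31, 41, 874]), array([548.4,  94.5]))]
```

View pics/w1.png

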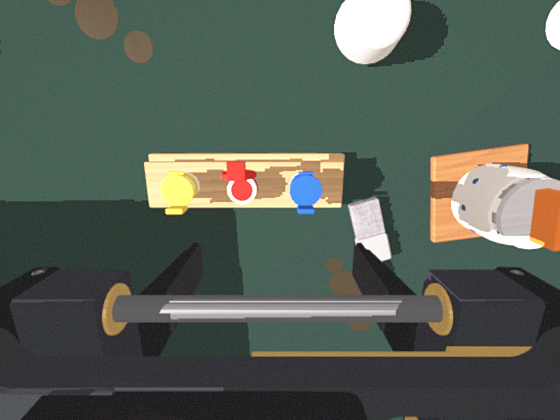

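```bash
cat > fit.py <<'E'
from h import *
from scipy.optimize import minimize
a=np.linspace(0,2*np.pi,40)
disc=np.vstack([np.c_[-18+18*np.cos(a),18*np.sin(a),np.full(40,z)] for z in(0,5.5)])
tab=np.array([[x,y,z] for x in(-34,-40) for y in(-9,9) for z in(0,19.5)])
def sil(c,hx,hy,yaw):
    m=np.zeros(c['image'].shape[:2],np.uint8)
    r=R.from_euler('z',yaw)
    for P in(disc,tab):
        q=proj(c,r.apply(P)+[hx,hy,76]); cv2.fillConvexPoly(m,cv2.convexHull((q*16).round().astype(np.int32).reshape(-1,1,2)),1,shift=4)
    return m
def fit(c,box,H,x0):
    x0_,y0,x1,y1=box; h=cv2.cvtColor(c['image'],cv2.COLOR_RGB2HSV)
    M={}
    for n in H:
        k=np.zeros(h.shape[:2],np.uint8)
        for lo,hi in HUE[n]: k|=cv2.inRange(h,(lo-4,110,60),(hi+3,255,255))
        k[:y0]=0;k[y1:]=0;k[:,:x0_]=0;k[:,x1:]=0; M[n]=k>0
    def f(p):
        e=0
        for n,o in H.items():
            s=sil(c,p[0]-o*np.sin(p[2]),p[1]+o*np.cos(p[2]),p[2])>0
            e-= (s&M[n]).sum()/(s|M[n]).sum()
        return e
    r=minimize(f,x0,method='Nelder-Mead',options=dict(initial_simplex=np.array(x0)+np.array([[0,0,0],[6,0,0],[0,6,0],[0,0,.05]]),maxiter=200))
    return r.x,r.fun
E
python3 - <<'E'
from fit import *
c=cam('wrist')
for n,u,v in(('blue',305.5,189),('yellow',177.5,190)): print(n,atz(c,u,v,81.5))
# H offsets along y relative to the middle (red); hinge of red
print(fit(c,(150,150,340,225),{'blue':-70,'yellow':70},[569,165,-.035]))
t=cam('top');print(fit(t,(165,195,280,250),{'blue':-70,'yellow':70},[569,165,-.035]))
# brown block corners in wrist
h=c['image'].astype(int)
k=np.zeros(h.shape[:2],np.uint8); k[140:250,415:545]=((h[:,:,0]>1.35*h[:,:,2])&(h[:,:,0]>80))[140:250,415:545]*255
p=max(cv2.findContours(k,0,2)[0],key=cv2.contourArea); q=cv2.approxPolyDP(p,4,True)[:,0]; print([(x.tolist(),atz(c,*x,12).tolist()) for x in q])
E
```

```text
blue [552.3 100.2]
yellow [555.2 239. ]
(array([ 5.71261087e+02,  1.62433375e+02, -4.19077563e-02]), np.float64(-1.729799575114522))
(array([ 5.69e+02,  1.65e+02, -3.50e-02]), np.float64(0.0))
[([534, 146], [585.3, -195.6]), ([436, 157], [575.2, -73.5]), ([434, 240], [461.2, -84.5]), ([487, 237], [463.6, -157.2]), ([457, 215], [496.6, -111.3]), ([461, 184], [539.1, -110.5]), ([491, 164], [564.2, -145.3]), ([531, 168], [557.5, -197.7])]
```

Run:
```python
from fit import *
s=monitor.state();print(s['t'],s['eef_pos'],s['qvel'].round(4))
c=cam('wrist')
print(fit(c,(120,130,370,240),{'blue':-70,'yellow':70},[569,165,-.035]))
print([(n,blobs(c,n,(120,130,370,240))[0]) for n in('blue','red')])
s=monitor.state();print(s['t'],s['eef_pos'])
for n in('top','scene'):
    t=cam(n);t['image']=cv2.imread(f'pics/{n}0.png')[:,:,::-1].copy()
    print(n,fit(t,(165,195,410,260),{'blue':-70,'yellow':70},[569,165,-.035]))
```

```text
2.15 [536.31663697 126.85773196 243.13667352] [-0.0656 -0.0108  0.0207 -0.0099 -0.0004 -0.03  ]
(array([ 5.71404501e+02,  1.62773747e+02, -3.04665037e-02]), np.float64(-1.7375697390045175))
[('blue', [([305.7, 192.0], [291, 172, 31, 42, 907])]), ('red', [([239.7, 178.6], [222, 161, 35, 39, 769])])]
2.2 [536.30742721 125.21994867 243.13894892]
top (array([ 5.70301151e+02,  1.66612084e+02, -2.56659150e-02]), np.float64(-1.3049213943950786))
scene (array([ 5.69119579e+02,  1.65620784e+02, -3.54067558e-02]), np.float64(-1.4619911091315558))
```

Run:
```python
from h import *
s=monitor.state();print(s['t'],s['eef_pos'],s['qvel'].round(3),to([645.5,162,200],np.pi/2-0.032,s))
```

```text
2.3 [536.4715843  123.47834989 243.2695726 ] [-0.018 -0.003  0.001  0.002  0.001  0.002] (array([  4.323,  -4.22 , -10.768]), np.float64(-0.0018093082079815304))
```

Emit:
{"api": "apply_moves", "payload": {
  "series": [
    [1,[1,-1.3,-3.6],0],
    [1,[2.2,-2.7,-7.2],0],
    [1,[4.3,-4.1,-10.8],0],
    [1,[4.3,-4.1,-10.8],0],
    [1,[4.3,-4.1,-10.8],0],
    [1,[4.3,-4.1,-10.8],0],
    [1,[4.3,-4.1,-10.8],0]
  ]
}}

```text
t: 3.18
eef_pos: [645.6, 161.3, 201.3]
tcp_rot: [-3.012, 1.57, 0.096]
ft_force: [-0.0, 0.1, -0.1]
opening: 0.317
```

Run:
```python
from fit import *
s=monitor.state();print(s['t'],s['eef_pos'],s['qvel'].round(3),s['ft_force'],s['opening'],to([645.5,162,107],np.pi/2-0.032,s))
c=cam('wrist','w2.png')
print(fit(c,(0,0,560,420),{'blue':-70,'yellow':70},[569,165,-.035]))
s=monitor.state();print(s['t'],s['eef_pos'])
```

```text
3.175 [645.63308284 161.31416576 201.34286907] [ 0.003  0.007 -0.002 -0.002 -0.001  0.001] [-0.04064893  0.10976729 -0.12731488] 0.317374890218868 (array([ 9.434, -0.067,  0.027]), np.float64(-0.0016605702938576883))
(array([5.70871490e+02, 1.50492224e+02, 3.58114501e-02]), np.float64(-0.005141388174807198))
3.225 [645.64769045 161.43373419 201.17335087]
```

Emit:
{"api": "apply_moves", "payload": {
  "series": [
    [1,[4,0,0],0],
    [1,[8,0,0],0],
    [1,[9.4,0,0],0],
    [1,[9.4,0,0],0],
    [1,[9.4,0,1.5],0],
    [1,[9.4,0,2.5],0],
    [1,[9.4,0,3.3],0],
    [1,[9.4,0,4.1],0],
    [1,[9.4,0,4.9],0],
    [1,[9.4,0,5.7],0],
    [1,[9.4,0,6.5],0],
    [1,[9.4,0,7.3],0],
    [1,[9.4,0,8.1],0],
    [1,[9.4,0,8.5],0],
    [1,[9.4,0,8.5],0]
  ]
}}

```text
t: 5.1
eef_pos: [560.5, 164.5, 106.3]
tcp_rot: [0.294, 1.57, -2.88]
ft_force: [0.3, 0.3, -1.2]
opening: 0.006
```

Run:
```python
from fit import *
s=monitor.state();print(s['t'],s['eef_pos'],s['ft_force'].round(1),s['opening'],to([533,165,135],np.pi/2-0.032,s))
c=cam('scene');w=cam('wrist')
cv2.imwrite('pics/m2.png',np.hstack([cv2.resize(crop(c,270,170,420,290,3),(450,360)),cv2.resize(w['image'][:,:,::-1],(350,360))]))
```

```text
5.1 [560.49559795 164.54210447 106.31933951] [ 0.3  0.3 -1.2] 0.006044848979217282 (array([-2.866,  0.046,  2.751]), np.float64(-0.0011077014755542791))
```

View pics/m2.png

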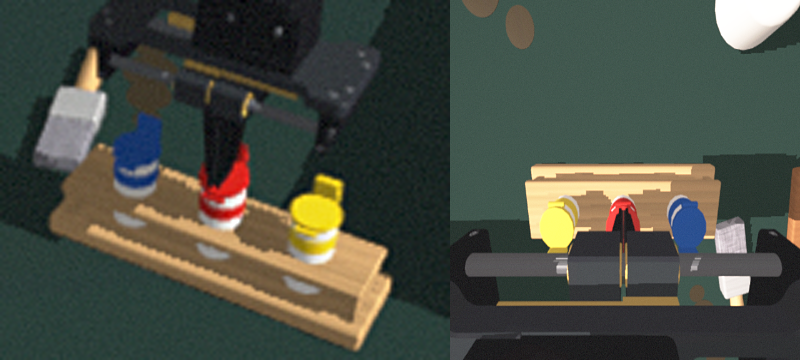

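Emit:
{"api": "apply_moves", "payload": {
  "series": [
    [1,[-1.6,0,0],0],
    [1,[-3.4,0,0],0],
    [1,[-3.4,0.05,1.1],0],
    [1,[-3.4,0.05,2.2],0],
    [1,[-3.4,0.05,2.2],0],
    [1,[-2.6,0.05,2.2],0],
    [1,[-2,0.05,2.2],0],
    [1,[-1.5,0.05,2.2],0],
    [1,[-1.1,0.05,2.2],0],
    [1,[-0.9,0.05,2.2],0],
    [1,[-0.8,0.05,2.2],0],
    [1,[-0.8,0.05,2.2],0]
  ]
}}

```text
t: 6.7
eef_pos: [538.9, 164.7, 114.6]
tcp_rot: [2.752, 1.571, -0.423]
ft_force: [-2.1, -0.2, 1.9]
opening: 0.004
```

Run:
```python
from fit import *
s=monitor.state();print(s['t'],s['eef_pos'],s['ft_force'].round(1))
```

```text
6.7 [538.88958712 164.74189883 114.58669498] [-2.1 -0.2  1.9]
```

Emit:
{"api": "apply_moves", "payload": {
  "series": [
    [1,[0.1,0,0],0],
    [1,[0.15,0,0],0],
    [1,[0.15,0,0],0]
  ]
}}

```text
t: 7.08
eef_pos: [538.9, 164.8, 114.1]
tcp_rot: [-3.063, 1.57, 0.045]
ft_force: [-5.0, -0.2, 14.5]
opening: 0.005
```

Emit:
{"api": "apply_moves", "payload": {
  "series": [
    [1,[-3,0,0],0],
    [0,[-5.6,0,0],0],
    [0,[-5.6,3.5,1.2],0],
    [0,[-5.6,7,2.4],0],
    [0,[-5.6,7,2.4],0],
    [0,[-5.6,7,2.4],0],
    [0,[-5.6,7,2.4],0]
  ]
}}

```text
t: 7.95
eef_pos: [512.9, 96.2, 168.8]
tcp_rot: [3.067, 1.57, -0.107]
ft_force: [0.4, 0.2, -0.3]
opening: 0.493
```

Run:
```python
from fit import *
c=cam('wrist','w3.png')
print(fit(c,(0,0,560,420),{'blue':-70},[569,165,-.032]))
s=monitor.state();print(s['t'],s['eef_pos'],s['opening'],s['tcp_rot'],s['qvel'].round(3))
b=blobs(c,'blue',(0,0,560,420));print(b[0]);print(blobs(c,'red',(0,0,560,420))[0])
print(proj(c,[568.2,94.5,76]))
```

```text
(array([ 5.69082280e+02,  1.64433072e+02, -7.15409826e-03]), np.float64(-0.8732612055641422))
8.0 [512.83928091  96.23599178 168.73780715] 0.4964825797959028 [ 2.95159294  1.5706758  -0.22232048] [ 0.001 -0.002  0.003 -0.001  0.002 -0.003]
[([276.8, 183.7], [257, 158, 41, 54, 1595])]
[([192.4, 183.5], [171, 157, 46, 56, 1827])]
[[275.85169447 158.79746302]]
```

View pics/w3.png

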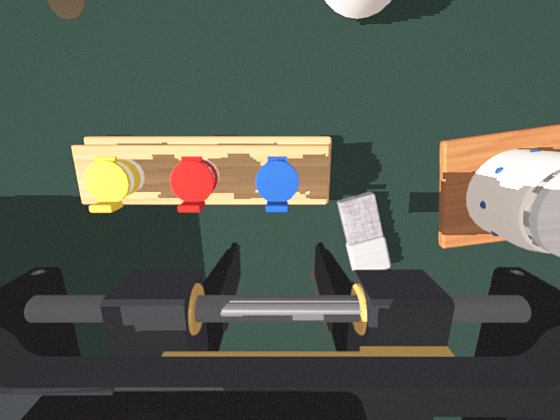

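Run:
```python
from fit import *
c=cam('wrist')
x,f=fit(c,(60,130,340,230),{'blue':-70,'red':0,'yellow':70},[569,165,-.032]);print(x,f)
x2,f=fit(c,(60,130,340,230),{'blue':-70,'red':0},[569,165,-.032]);print(x2,f)
h=x[:2]+[70*np.sin(x[2]),-70*np.cos(x[2])]; ax=np.array([np.cos(x[2]),np.sin(x[2])])
p=h-39*ax; print('blue hinge',h,'tab',p)
print(to([*p,105],np.pi/2+x[2]))
```

```text
[ 5.70803992e+02  1.63585897e+02 -2.76285292e-02] -2.6001948913353505
[ 5.71524222e+02  1.63002977e+02 -4.39482729e-02] -1.8192598552561368
blue hinge [568.87024141  93.61261192] tab [529.88512551  94.68998748]
(array([ 6.372,  0.092, -1.715]), np.float64(-0.004705348492986872))
```

Emit:
{"api": "apply_moves", "payload": {
  "series": [
    [0,[0,0.1,-1.7],0],
    [0,[3.5,0.1,-1.7],0],
    [0,[6.4,0.1,-1.7],0],
    [0,[6.4,0.1,-1.7],0],
    [0.65,[6.4,0.1,-1.7],0],
    [1,[6.4,0.1,-1.7],0],
    [1,[6.4,0.1,-1.7],0],
    [1,[6.4,0.1,-1.7],0],
    [1,[6.4,0.1,-1.7],0]
  ]
}}

```text
t: 9.18
eef_pos: [529.7, 95.3, 105.6]
tcp_rot: [-2.148, 1.569, 0.96]
ft_force: [-1.4, 11.5, 2.5]
opening: 0.181
```

Emit:
{"api": "apply_moves", "payload": {
  "series": [
    [1,[-0.35,0.05,-0.15],0],
    [1,[-0.75,0.05,-0.37],0],
    [1,[-1.08,0.05,-0.6],0],
    [1,[-1.4,0.05,-0.87],0],
    [1,[-1.67,0.05,-1.15],0],
    [1,[-1.92,0.05,-1.47],0],
    [1,[-2.12,0.05,-1.8],0],
    [1,[-2.3,0.05,-2.16],0],
    [1,[-2.3,0.05,-2.16],0]
  ]
}}

```text
t: 10.3
eef_pos: [550.5, 94.5, 128.0]
tcp_rot: [-1.1, 1.568, 2.008]
ft_force: [-2.1, 13.1, -0.9]
opening: 0.179
```

Run:
```python
from h import *
s=monitor.state();print(s['t'],s['eef_pos'],s['ft_force'].round(1),s['opening'])
c=cam('scene');cv2.imwrite('pics/m3.png',crop(c,270,170,420,290,4))
```

```text
10.3 [550.53718424  94.50846289 127.99932069] [-2.1 13.1 -0.9] 0.178936308675763
```

View pics/m3.png

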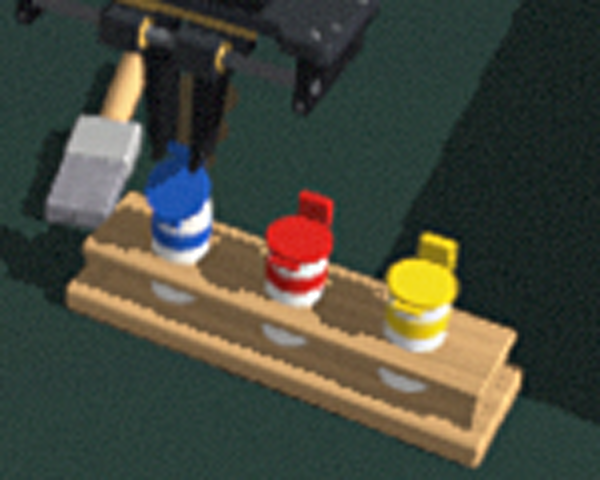

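Emit:
{"api": "apply_moves", "payload": {
  "series": [
    [0.1,[0,0,0],0],
    [0.1,[0,0,0],0],
    [0.1,[0,0,0],0],
    [0.1,[0,0,0.5],0],
    [0.1,[0,0,2.5],0],
    [0.1,[0,0,4.8],0],
    [1,[1,0,4.8],0],
    [1,[1.8,0,4.8],0],
    [1,[1.8,0,4.8],0],
    [1,[1.8,0,4.8],0],
    [1,[1.8,0,4],0],
    [1,[1.8,0,3.2],0],
    [1,[1.8,0,2.4],0],
    [1,[1.8,0,1.6],0],
    [1,[1.8,0,0.8],0],
    [1,[1.8,0,0],0],
    [1,[1.8,0,-0.7],0],
    [1,[1.8,0,-1.4],0],
    [1,[1.8,0,-1.4],0]
  ]
}}

```text
t: 12.72
eef_pos: [565.6, 92.3, 109.8]
tcp_rot: [2.999, 1.57, -0.176]
ft_force: [-0.7, -0.3, -0.3]
opening: 0.002
```

Run:
```python
from h import *
s=monitor.state();print(s['t'],s['eef_pos'],s['ft_force'].round(1),s['opening'])
print(to([480,-138,250],-1.57+0.108,s))
```

```text
12.725 [565.63200272  92.28198896 109.76151876] [-0.7 -0.3 -0.3] 0.0015030313055682137
(array([-14.026,  23.301,   7.785]), np.float64(-0.14207077272672208))
```

Emit:
{"api": "apply_moves", "payload": {
  "series": [
    [1,[0,0,2],0],
    [1,[-3,0,5],0],
    [1,[-8,0,6.5],0],
    [0.2,[-12,3,7.8],0],
    [0.2,[-14,8,7.8],-0.05],
    [0.2,[-14,13,7.8],-0.1],
    [0.2,[-14,18.5,7.8],-0.14],
    [0.2,[-14,23.3,7.8],-0.14],
    [0.2,[-14,23.3,7.8],-0.14],
    [0.2,[-14,23.3,7.8],-0.14],
    [0.2,[-14,23.3,7.8],-0.14]
  ]
}}

```text
t: 14.1
eef_pos: [479.5, -136.9, 250.0]
tcp_rot: [2.838, 1.571, -0.195]
ft_force: [-0.1, 0.3, -0.7]
opening: 0.398
```

Run:
```python
from h import *
c=cam('wrist');d=cam('scene')
s=monitor.state();print(s['t'],s['eef_pos'],s['joints'].round(3))
cv2.imwrite('pics/m4.png',np.hstack([cv2.resize(crop(d,270,170,420,290,4),(400,400)),cv2.resize(c['image'][:,:,::-1],(400,400))]))
b,k=blobs(c,'orange',(0,0,560,420));print(b)
p=max(cv2.findContours(k,0,2)[0],key=cv2.contourArea); r=cv2.boxPoints(cv2.minAreaRect(p)); print([(x.tolist(),atz(c,*x,133).tolist()) for x in r])
q=cv2.approxPolyDP(p,2.5,True)[:,0]; print([(x.tolist(),atz(c,*x,133).tolist()) for x in q])
cv2.imwrite('pics/w4.png',c['image'][:,:,::-1])
```

```text
14.2 [ 479.53072602 -136.98813009  249.98391963] [-0.411  0.293  1.84  -0.     1.009  1.052]
[([294.0, 176.0], [294, 170, 1, 13, 13])]
[([293.0, 196.0], [499.6, -150.7]), ([293.0, 196.0], [499.6, -150.7]), ([293.0, 196.0], [499.6, -150.7]), ([293.0, 196.0], [499.6, -150.7])]
[([293, 196], [499.6, -150.7])]
```

View pics/m4.png

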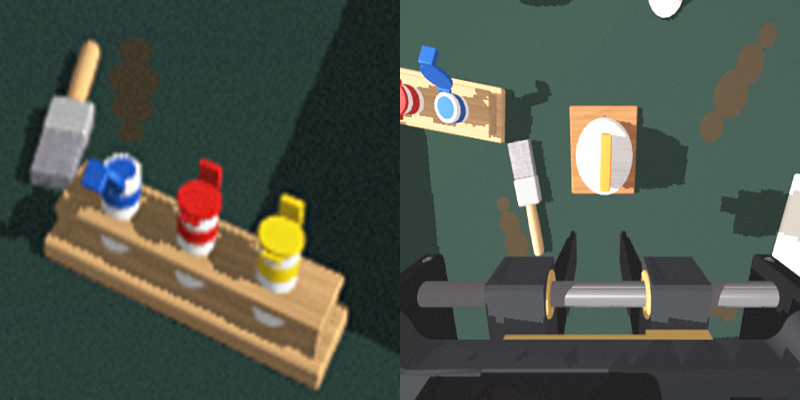

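Run:
```python
from h import *
c=cam('wrist'); h=cv2.cvtColor(c['image'],cv2.COLOR_RGB2HSV)
print([h[y,290].tolist() for y in (145,160,180,195,112,200)])
k=np.zeros(h.shape[:2],np.uint8)
k[120:215,245:330]=cv2.inRange(h,(8,140,215),(30,255,255))[120:215,245:330]
p=max(cv2.findContours(k,0,2)[0],key=cv2.contourArea); r=cv2.boxPoints(cv2.minAreaRect(p)); q=np.array([atz(c,*x,133) for x in r]); print('wing',r.tolist(),q.tolist(),q.mean(0),np.linalg.norm(q-np.roll(q,1,0),axis=1))
e=[(q[i]-q[i-1]) for i in range(4)]; print([np.arctan2(x[1],x[0]).round(3) for x in e])
w=np.zeros_like(k); w[90:230,230:340]=cv2.inRange(h,(5,70,60),(25,255,255))[90:230,230:340]
p=max(cv2.findContours(w,0,2)[0],key=cv2.contourArea); r=cv2.boxPoints(cv2.minAreaRect(p)); q=np.array([atz(c,*x,12) for x in r]); print('block',r.tolist(),q.tolist(),q.mean(0),np.linalg.norm(q-np.roll(q,1,0),axis=1))
e=[(q[i]-q[i-1]) for i in range(4)]; print([np.arctan2(x[1],x[0]).round(3) for x in e])
cv2.imwrite('pics/m5.png',np.hstack([crop(c,230,90,350,230,3),cv2.cvtColor(cv2.resize((k+w//2)[90:230,230:350],None,fx=3,fy=3),8)]))
```

```text
[[25, 148, 255], [24, 150, 255], [23, 156, 255], [24, 153, 255], [14, 135, 253], [20, 168, 255]]
wing [[279.734130859375, 199.91285705566406], [282.0457763671875, 139.80946350097656], [295.794677734375, 140.33827209472656], [293.4830322265625, 200.44166564941406]] [[494.6, -138.8], [549.2, -134.7], [550.0, -146.9], [495.5, -151.7]] [ 522.325 -143.025] [12.93135724 54.75372133 12.22620137 54.71096782]
[np.float64(1.64), np.float64(0.075), np.float64(-1.505), np.float64(-3.054)]
block [[237.0, 111.0], [332.0, 111.0], [332.0, 203.0], [237.0, 203.0]] [[573.9, -77.2], [586.9, -195.4], [469.8, -214.6], [455.6, -85.7]] [ 521.55  -143.225] [118.6049746  118.91274112 118.66360015 129.67979796]
[np.float64(0.072), np.float64(-1.461), np.float64(-2.979), np.float64(1.681)]
```

View pics/m5.png

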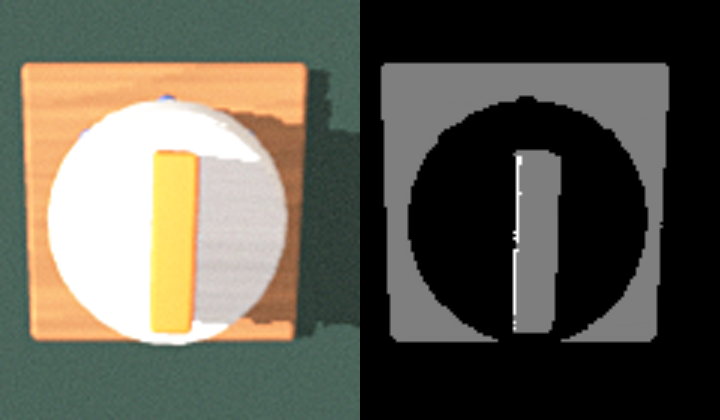

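Run:
```python
from h import *
print(to([522,-142.5,126.5],-np.pi/2+0.08))
```

```text
(array([12.347,  0.991, -4.161]), np.float64(0.028143603058619515))
```

Emit:
{"api": "apply_moves", "payload": {
  "series": [
    [0.2,[1,0.5,-2.1],0.03],
    [0.2,[3,1,-4.15],0.03],
    [0.2,[6,1,-4.15],0.03],
    [0.2,[9,1,-4.15],0.03],
    [0.2,[11.3,1,-4.15],0.03],
    [0.2,[12.3,1,-4.15],0.03],
    [0.2,[12.3,1,-4.15],0.03],
    [1,[12.3,1,-4.15],0.03],
    [1,[12.3,1,-4.15],0.03],
    [1,[12.3,1,-4.15],0.03],
    [1,[12.3,1,-4.15],0.03],
    [1,[12.3,1,-4.15],0.03]
  ]
}}

```text
t: 15.75
eef_pos: [521.9, -143.4, 127.4]
tcp_rot: [2.711, 1.57, -0.353]
ft_force: [-1.5, 1.7, 6.4]
opening: 0.145
```

```bash
cat > y.py <<'E'
from h import *
s=monitor.state();M=R.from_euler('xyz',s['tcp_rot']).as_matrix()
print(s['t'],s['eef_pos'].round(1),'yaw-of-wing',round(np.arctan2(M[1,1],M[0,1])+np.pi/2,4),s['ft_force'].round(1),s['moment'].round(3),s['opening'],s['joints'][5])
E
python3 y.py
```

```text
15.75 [ 521.9 -143.4  127.4] yaw-of-wing 0.0768 [-1.5  1.7  6.4] [ 0.259  0.2   -0.018] 0.1453484369920092 1.1036764068898475
```

Emit:
{"api": "apply_moves", "payload": {
  "series": [
    [1,[-0.05,0,0],-0.05],
    [1,[-0.05,0,0],-0.1],
    [1,[-0.05,0,0],-0.15],
    [1,[-0.05,0,0],-0.2],
    [1,[-0.05,0,0],-0.25],
    [1,[-0.05,0,0],-0.25]
  ]
}}

```text
t: 16.5
eef_pos: [521.5, -143.4, 127.4]
tcp_rot: [-1.141, 1.57, 2.326]
ft_force: [-2.1, 0.9, 2.8]
opening: 0.143
```

```bash
python3 y.py
```

```text
16.5 [ 521.5 -143.4  127.4] yaw-of-wing 0.3254 [-2.1  0.9  2.8] [ 0.262  0.325 -0.614] 0.1432267556370575 0.8546478232408827
```

Emit:
{"api": "apply_moves", "payload": {
  "series": [
    [1,[0,0,0],0.08],
    [1,[0,0,0],0.16],
    [1,[0,0,0],0.24],
    [1,[0,0,0],0.32],
    [1,[0,0,0],0.4],
    [1,[0,0,0],0.48],
    [1,[0,0,0],0.54],
    [1,[0,0,0],0.54]
  ]
}}

```text
t: 17.5
eef_pos: [522.0, -143.5, 127.4]
tcp_rot: [2.748, 1.57, -0.607]
ft_force: [0.4, 1.4, 0.6]
opening: 0.144
```

```bash
python3 y.py
```

```text
17.5 [ 522.  -143.5  127.4] yaw-of-wing -0.2134 [0.4 1.4 0.6] [ 0.173 -0.091  0.   ] 0.14365853302412807 1.394018973932417
```

Emit:
{"api": "apply_moves", "payload": {
  "series": [
    [1,[0,0,0],0.08],
    [1,[0,0,0],0.16],
    [1,[0,0,0],0.24],
    [1,[0,0,0],0.32],
    [1,[0,0,0],0.38],
    [1,[0,0,0],0.43],
    [1,[0,0,0],0.47],
    [1,[0,0,0],0.47]
  ]
}}

```text
t: 18.5
eef_pos: [522.0, -143.0, 127.5]
tcp_rot: [-1.598, 1.57, 0.861]
ft_force: [1.1, 4.7, 1.6]
opening: 0.146
```

```bash
python3 y.py
```

```text
18.5 [ 522.  -143.   127.5] yaw-of-wing -0.6826 [1.1 4.7 1.6] [ 1.093 -0.237  0.062] 0.14594338408708155 1.8630015511001319
```

Emit:
{"api": "apply_moves", "payload": {
  "series": [
    [1,[0,0,0],0.02],
    [1,[0,0,0],0.04],
    [1,[0,0,0],0.04]
  ]
}}

```text
t: 18.88
eef_pos: [522.1, -142.6, 127.5]
tcp_rot: [-1.387, 1.57, 1.033]
ft_force: [2.5, 8.8, 2.5]
opening: 0.141
```

```bash
python3 y.py
```

```text
18.875 [ 522.1 -142.6  127.5] yaw-of-wing -0.722 [2.5 8.8 2.5] [ 1.908 -0.541  0.329] 0.14093116969490935 1.9024062550995708
```

Emit:
{"api": "apply_moves", "payload": {
  "series": [
    [1,[0,0,0],-0.02],
    [1,[-0.15,0,0],-0.025],
    [1,[-0.3,0,0],-0.025],
    [1,[-0.5,0,0],-0.025],
    [1,[-0.7,0,0],-0.025],
    [1,[-0.7,0,0],-0.025]
  ]
}}

```text
t: 19.62
eef_pos: [521.4, -142.9, 134.2]
tcp_rot: [-0.001, 1.569, 2.443]
ft_force: [-0.1, 6.1, -0.2]
opening: 0.145
```

```bash
python3 y.py
```

```text
19.625 [ 521.4 -142.9  134.2] yaw-of-wing -0.6974 [-0.1  6.1 -0.2] [1.362 0.11  0.066] 0.14479240592361237 1.8778311306074777
```

Emit:
{"api": "apply_moves", "payload": {
  "series": [
    [1,[0,-0.08,0.06],0],
    [1,[-0.3,-0.08,0.06],0],
    [1,[-0.7,-0.08,0.06],0],
    [1,[-1.1,-0.08,0.06],0],
    [1,[-1.1,-0.08,0.06],0]
  ]
}}

```text
t: 20.25
eef_pos: [522.0, -142.7, 145.9]
tcp_rot: [-3.004, 1.57, -0.56]
ft_force: [0.1, -0.4, -0.8]
opening: 0.148
```

```bash
python3 y.py
```

```text
20.25 [ 522.  -142.7  145.9] yaw-of-wing -0.6982 [ 0.1 -0.4 -0.8] [0.058 0.007 0.027] 0.1479373162942533 1.8804167682462387
```

Emit:
{"api": "apply_moves", "payload": {
  "series": [
    [1,[-0.8,0,0],0],
    [1,[-2,0,0],0],
    [1,[-3.5,0,0],0],
    [1,[-5,0,0],0],
    [1,[-6.5,0,0],0],
    [1,[-7.5,0,0],0],
    [1,[-8.15,0,0],0],
    [1,[-8.15,0,0],0],
    [1,[-8.15,0,0],0],
    [1,[-8.15,0,0],0]
  ]
}}

```text
t: 21.5
eef_pos: [521.7, -142.4, 226.4]
tcp_rot: [0.45, 1.57, 2.893]
ft_force: [0.1, -0.4, -0.9]
opening: 0.147
```

```bash
python3 y.py
python3 - <<'E'
from h import *
s=cam('scene','s5.png');w=cam('wrist')
a=cv2.resize(crop(s,190,80,410,290,2.5),(480,460)); b=cv2.resize(w['image'][:,:,::-1],(320,460)); cv2.imwrite('pics/m6.png',np.hstack([a,b]))
E
```

```text
21.5 [ 521.7 -142.4  226.4] yaw-of-wing -0.6982 [ 0.1 -0.4 -0.9] [ 0.078  0.002 -0.024] 0.14727116264656084 1.8804334450837754
```

View pics/m6.png

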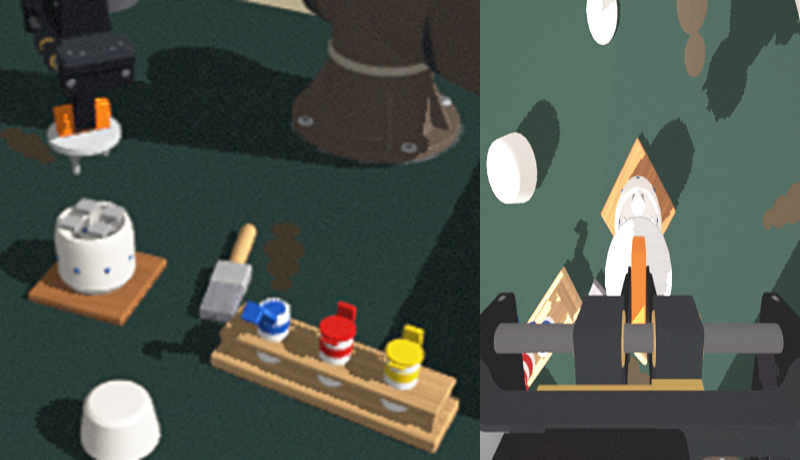

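Run:
```python
from h import *
c=cam('scene');a=np.linspace(0,2*np.pi,60);im=crop(c,200,110,270,200,1);S=6
im=crop(c,200,110,270,200,S)
for z,r,col in((194.4,38,(0,0,255)),(202.4,38,(0,255,0))):
    q=(proj(c,np.c_[521.7+r*np.cos(a),-142.4+r*np.sin(a),np.full(60,z)])-[200,110]+.5)*S
    cv2.polylines(im,[q.round().astype(np.int32)],True,col,1)
cv2.imwrite('pics/m7.png',im)
```

```text
(no output)
```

View pics/m7.png

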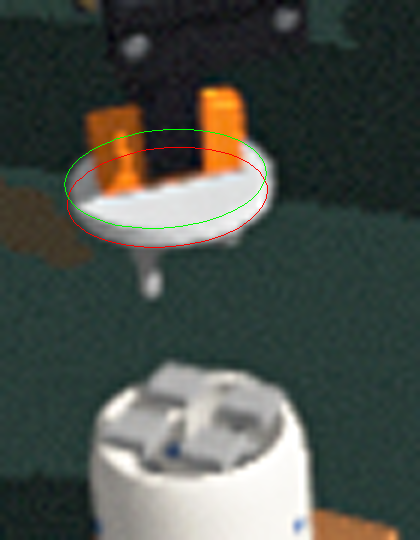

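Run:
```python
from h import *
c=cam('scene');S=6
for tilt in (0,0.05,0.1,-.05):
    r=R.from_euler('z',-0.698)*R.from_euler('y',tilt)
    W=np.array([[x,y,7] for x in(-28,28) for y in(-7,7)]+[[38*np.cos(a),38*np.sin(a),-23] for a in np.arange(0,6.2,np.pi/4)])
    q=(proj(c,r.apply(W)+[521.7,-142.4,226.4])-[200,110]+.5)*S
    print(tilt,q.round(0).astype(int).tolist())
```

```text
0 [[225, 82], [236, 98], [80, 110], [89, 126], [67, 194], [114, 222], [192, 222], [254, 194], [261, 156], [213, 130], [139, 130], [79, 156]]
0.05 [[224, 79], [234, 95], [80, 113], [89, 130], [71, 198], [117, 224], [195, 221], [256, 190], [264, 151], [216, 126], [142, 130], [82, 159]]
0.1 [[222, 76], [233, 92], [80, 117], [89, 133], [74, 201], [121, 227], [198, 220], [259, 186], [266, 146], [218, 123], [145, 129], [86, 161]]
-0.05 [[226, 85], [237, 101], [81, 106], [90, 123], [64, 190], [110, 219], [189, 222], [251, 197], [258, 161], [211, 134], [136, 131], [76, 154]]
```

```bash
python3 -c "
from cell import job;print(job.job_done())"; python3 y.py
```

```text
the job is handed in; nothing more can be done
None
the job is handed in; nothing more can be done
```

The job is handed in, at about 21.6 s on the robot's clock against the 72 s limit. The handover gave no verdict, and a state reading straight after it was refused, so these checks are from just before.

- **Tubes:** I folded the red cap over and pressed it down with about 14 N. I pinched the blue tab, lifted it, then pushed it from below past upright. The yellow cap was left alone. The last scene picture shows red and yellow shut and blue leaning back.
- **Jar cap:** Turning counter-clockwise seen from above met a stop at about 0.2 rad, with 0.6 N m against the tool. Turning clockwise ran freely to the end stop at about 0.82 rad. I backed off about 0.02 rad and the cap lifted. A 6 N sideways rub early in the lift went away after a 1 mm shift.
- **Final pose:** The cap is in the gripper 99 mm above its seat, with less than 1 mm sideways shift since gripping. The force reading was -0.9 N, close to the cap's weight.
- **Left alone:** I sent no moves near the pot, pot lid or brush. The last scene picture shows the pot and brush apparently unmoved; I did not check the pot lid separately.

**Levelness:** An overlay of a level cap on the picture was off by about one pixel. The wing's bottom edge matched level and its top edge differed slightly, so any tilt is about 0.03 rad at most.

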